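# Stack the last two plates of a machine clutch on its splined hub

### The job

Finish the shoe-finishing machine's clutch pack on the splined hub: on top of the cork-lined disc already there seat the steel separator plate with its tab on the opposite, blue-marked side, and then on top of it the second cork-lined disc with its tab on the yellow-marked side like the first. The hub's splines may stand turned a fair way off the marks, so feel for them: turn each plate under a light push, keeping the load on the hub below 35 N, until its teeth drop in, let it slide fully home, flat on the one below, and let go. Leave the other things on the bench alone.

Things in the scene. Friction and masses are not known exactly. Their poses are not given: they have to be found in the camera images.
- clutch_stand: round grey stand, 140 mm across, 10 thick, fixed to the bench, splined hub upright on its axis. Origin on the axis at bench level; x towards the raised yellow mark, blue mark on the -x side (marks reach height 15, 48 to 66 from the axis), z up. A 44-wide pedestal carries the hub and first cork-lined disc (heights 30 to 38, turns with the hub). Contact force on stand and hub must stay below 35 N
- spline_top (a point): on the hub's axis at the square tops of its four splines, 66 mm above the bench; axes as the stand's, so they do not show the hub's angle. Core radius 18; splines 14 wide, out to radius 23.5, at 0/90/180/270 degrees from the first disc's tab. A plate not in line rests here; in line (0.08 rad play either way, 1.5 mm radial play) it slides down freely. Come down on them slowly (about 12 mm/s)
- pilot_top (a point): tip of the smooth pilot, the hub's core above the splines: radius 18 up to 72 mm above the bench, then a half-round dome that ends at this point, 90 mm. The hub turns only stiffly (0.4 N m drag; a lightly pressed plate does not turn it). Its angle is not reported: the first disc's tab stands anywhere up to 0.65 rad to either side of the yellow mark
- pack_seat (a point): on the axis at the top of the first disc, 38 mm above the bench; axes as the stand's. Home, the steel plate fills heights 38 to 46 and the second cork-lined disc 46 to 54. The right fit has the plate's tab within 0.73 rad of its mark (blue for steel, yellow for cork-lined); the next fits, 90 degrees away, are wrong
- steel_plate_centre (a point): steel separator plate (bright, 0.08-0.17 kg): twelve-sided ring 66 mm across flats, 8 thick, hole 52, four teeth inward (15 wide, tips 19.5 from the centre) at 45 degrees to the tab. This point: its centre, half-way up; x points to the tab, z up. Starts flat on a fixed round rest 56 across, 30 high. Grip across flats, best along its y, fingertips at most 10 below it
- steel_plate_tab (a point): middle of the steel plate's one outward tab (12 mm wide, out to 46 from the centre), 39 from the plate's centre
- cork_disc_centre (a point): second cork-lined disc (brown, dark tab, 0.05-0.12 kg): twelve-sided ring 66 mm across flats, 8 thick, hole 52, four teeth inward (15 wide, tips 19.5 from the centre) at 45 degrees to the tab. This point: its centre, half-way up; x points to the tab, z up. Starts flat on a fixed round rest 56 across, 30 high. Grip across flats, best along its y, fingertips at most 10 below it
- cork_disc_tab (a point): middle of the cork-lined disc's one outward tab (12 mm wide, out to 46 from the centre), 39 from the disc's centre
- bearing_ring: brass bearing ring, 48 across, 12 high, lying on the bench near the robot (sizes in mm; origin at its underside); leave alone
- spring_cup: dark steel spring cup, 44 across, 22 high, on the bench near the robot (sizes in mm; origin at its underside); leave alone
- hammer: hammer lying beyond the stand (sizes in mm; origin at its underside); leave alone
- screwdriver: screwdriver lying beyond the stand (sizes in mm; origin at its underside); leave alone
- glue_tin: yellow tin, 72 across, 110 high, far left (sizes in mm; origin at its underside); leave alone
- rivet_jar: glass jar with red cap, 66 across, 85 high, far right (sizes in mm; origin at its underside); leave alone
- shoe_last: wooden shoe last, about 230 long, 90 high, near left (sizes in mm; origin at its underside); leave alone
- brush: brush lying near right (sizes in mm; origin at its underside); leave alone
Things that resemble listed ones, but are neither listed nor needed, are in the scene too. Of the things shaped like the part that bears steel_plate_centre, the bare steel one is meant.

How it is judged:
On the way, in this order (a step that is already met when the one before it is completed fails the run):
1. the steel plate is fully home on the first disc, teeth between the splines, tab on the blue side (z of steel_plate_centre in the frame of clutch_stand between 0.0395 and 0.0445 m and horizontal distance between steel_plate_centre and clutch_stand below 0.004 m and angle between steel_plate_centre's own z axis and vertical below 0.08 rad and x of steel_plate_tab in the frame of clutch_stand below -0.027 m), for 0.2 s.
2. then the second cork-lined disc is fully home on the steel plate, tab on the yellow side (all of step 1 and z of cork_disc_centre in the frame of clutch_stand between 0.0475 and 0.0525 m and horizontal distance between cork_disc_centre and clutch_stand below 0.004 m and angle between cork_disc_centre's own z axis and vertical below 0.08 rad and x of cork_disc_tab in the frame of clutch_stand above 0.027 m), for 0.2 s.
At the end, for the whole second after the job is handed in: released: steel plate home on the first disc (centre 42 mm above the stand origin), cork-lined disc home on it (50 mm), each within 2.5 mm in height, 4 mm of the axis, 0.08 rad of level; steel tab on the blue side, cork-lined disc tab on the yellow (tab middle 27 mm or more to that side) (all of step 2); the robot touches nothing.
It fails at once if more than 35 N of contact force on the stand and hub (contact force between anything else and clutch_stand above 35 N).
It fails at once if a bystander pushed more than 30 mm away (distance of any of bearing_ring, spring_cup, hammer, screwdriver, glue_tin, rivet_jar, shoe_last, brush from where it was at the start of the episode above 0.03 m).
It also fails if it takes over 72 s, if anything falls off the work surface, if the arm or the gripper's body presses on something with over 40 N, if the wrist force passes 120 N, or if a joint passes its speed limit or range.

### The arm

A 7-joint arm with a two-finger parallel gripper is mounted at the origin on the work surface. World frame = base frame: x ahead of the robot, y to its left, z up, the work surface at z = 0. Lengths are in m, angles in rad, forces in N, time in s.
With the tool pointing down it reaches from about 0.425 to 0.925 m from the base axis. Payload 6.8 kg.
Tool frame: the origin (TCP) lies midway between the tips of the shut fingers; the grasp point (between the pads) lies 19 mm behind it (grip_point_offset is the distance from the TCP to the grasp point, in m); z points along the fingers, y is the line along which they close (so a half turn about z gives the same grasp; the last joint's range is limited). The gripper opens to 85 mm and grips with 20 to 120 N. Pads are 22 mm wide; open, the fingers measure 114 mm over their backs; the gripper's body (76 mm by 85 mm) begins 54 mm behind the grasp point. The pads swing forward as they close: fully open they stand 13 mm farther back than shut.
Start: joints at [-1.339, 0.477, 0.022, 1.555, -0.011, 1.109, -0.083], TCP at [0.225, 0.636, 0.231] pointing down, gripper open.
Joint ranges: [-2.96, 2.96], [-0.34, 2.1], [-1.41, 1.46], [0.24, 2.44], [-1.37, 4.51], [0.17, 1.92], [-2.96, 2.96]. Speed limits (rad/s): [2.39, 2.39, 3.14, 3.14, 3.14, 3.14, 3.14].

### API

Orientations are given as a unit quaternion [x, y, z, w].
In Python, from cell import state, read_camera, get_calibration, sign_off, outline_of, place_of, grip_point_offset gives the robot as it stands. The module is installed in compiled form; this text tells all that it offers.
- The arm moves only by the tool servo_tool, never from a script. Its argument "plan" is a list of rows, each a list of 3 entries, a list of its own where there are three numbers: the opening in per cent of the stroke, from 0 (shut) to 100 (fully open), then the shift along the tool's x, y, z in mm, then the turn about the tool's z in rad. In form: [[hand, [tx, ty, tz], yaw], ...]. A call has 1 to 10 rows; each row shifts and turns the commanded pose from where the row before left it, along the tool's axes as they then stand; what a row does not reach is not made up. A row lasts 1/8 s, in which the tool goes at most 62.5 mm and 10.7 degrees, less where a joint would pass 70% of its speed; a pose out of reach is approached as far as the arm can. A call with a gripper value outside its range is refused whole. The fingers move at their own pace and stop on an object; "squeeze" is the grip in N (left out, the last holds). Time passes only in rows, so rows that do not move let the fingers close. It gives the time, the measured TCP pose, the force, the opening and the grip force at its end, in the units of the state.
- state(): the state, without advancing time (a new reading comes with each control period).
- read_camera(name): name is "side" or "top"; returns the picture (400x640x3 uint8, red, green, blue); there is no depth.
- get_calibration(name): a dict with "intrinsics" (3x3 intrinsics, pixels), "k1" (the pictures are not rectified: a ray, as slopes to the right and down, at radius r is drawn at 1 + k1 r^2 times it, then the intrinsics apply), "pose" (4x4, takes a point from camera to world coordinates). Camera axes: x right, y up, looking along -z (the intrinsics and any distortion apply to the point x, -y, -z); pixel columns grow to the right and rows downward; lengths in m; the calibration is good to about 2 mm. A picture is of the moment at which its call begins. get_calibration takes no time and is no camera call.
- sign_off(): hands the job in; it is judged then, once.
Trained networks look in the newest picture that a camera, given by its name, has taken for a name from the list of things; names that differ only in an ending like _2 or _b are one class to them, and where a whole thing is asked for, a point or a joint stands for the part that bears it (a point fixed in the world has none). Each returns a list of dicts, best first, with "p" (0 to 1); they miss things now and then, are a little off and sometimes report something else, mostly with a low value. They report only what shows in the picture. A call takes as long as a camera call. They do not tell look-alikes from the thing itself.
- outline_of(label, camera): "pixels" (400x640 bool, what is visible of it).
- place_of(label, camera): "xyz" ([x, y, z] in m, in world coordinates, good to about 4 mm: a listed point, or the origin of a listed thing).
The state is a dict: "time": time; "joint_pos": joint angles; "dq": joint speeds; "joint_efforts": joint torques, N m; "tcp_pos": TCP position; "tcp_rot": TCP orientation; "wrist_force": force on the tool from outside, world axes, zero at the start; "wrist_torque": the same for the moment, N m; "gripper_width": opening from 0.0 (shut) to 1.0 (fully open); "gripper_force": force on a finger pad.
Only numpy, scipy, OpenCV 4.12 (cv2) and the standard library are available. Lean on these libraries where they do the work, as an engineer would, in place of code of your own. Each camera call takes 0.05 s, during which the arm holds its last target. There are 200 camera calls.

## Working session

There is one attempt and no reset: what is moved stays moved. The work goes in short steps, Python scripts to look and compute and a tool call to move; the robot and the scene stay as the last step left them, time stands still between calls to the robot, and variables do not carry over. Pictures are saved under pics/ and viewed, at most 10 in all, crops included, and the job is handed in when it is done.

Besides the shell and the picture viewer there is one more tool, called as name(argument=value, ...) on one line, values as JSON. servo_tool: Moves the arm, as the interface text tells. Its arguments: {"type":"object","properties":{"plan":{"type":"array"},"squeeze":{"type":"number"}},"required":["plan"]}

```bash
mkdir -p pics; cat > h.py <<'E'
import numpy as np, cv2
from cell import *
def proj(name,P):
    c=get_calibration(name);T=np.linalg.inv(np.array(c["pose"]));p=T[:3,:3]@np.array(P,float)+T[:3,3]
    s=np.array([p[0],-p[1]])/-p[2];s=s*(1+c["k1"]*(s@s));K=np.array(c["intrinsics"])
    return K[:2,:2]@s+K[:2,2]
def ray(name,uv,z):
    c=get_calibration(name);K=np.array(c["intrinsics"]);d=np.linalg.inv(K[:2,:2])@(np.array(uv,float)-K[:2,2]);s=d.copy()
    for _ in range(20): s=d/(1+c["k1"]*(s@s))
    T=np.array(c["pose"]);r=T[:3,:3]@np.array([s[0],-s[1],-1]);o=T[:3,3]
    return o+r*(z-o[2])/r[2]
def save(name,f,crop=None,sc=1):
    im=read_camera(name)
    if crop: im=im[crop[1]:crop[3],crop[0]:crop[2]]
    im=cv2.resize(im,None,fx=sc,fy=sc,interpolation=cv2.INTER_CUBIC)
    cv2.imwrite(f,im[:,:,::-1])
E
python3 - <<'E'
from h import *
np.set_printoptions(precision=4,suppress=True)
a=read_camera("top");b=read_camera("side")
cv2.imwrite("pics/a.png",a[:,:,::-1]);cv2.imwrite("pics/b.png",b[:,:,::-1])
for n in ["clutch_stand","pilot_top","spline_top","pack_seat","steel_plate_centre","steel_plate_tab","cork_disc_centre","cork_disc_tab"]:
  for c in ["top","side"]:
    print(n,c,[(round(r["p"],2),np.round(r["xyz"],4)) for r in place_of(n,c)])
print({k:np.round(v,4) for k,v in state().items()},grip_point_offset)
for c in ["top","side"]: print(get_calibration(c))
E
```

```text
clutch_stand top [(0.76, array([0.6096, 0.0366, 0.0002])), (0.17, array([0.6063, 0.0396, 0.0913]))]
clutch_stand side [(0.73, array([0.6092, 0.0436, 0.0029]))]
pilot_top top [(0.78, array([0.6073, 0.0396, 0.0903]))]
pilot_top side [(0.84, array([0.6103, 0.0426, 0.0954]))]
spline_top top [(0.58, array([0.6091, 0.0372, 0.0623]))]
spline_top side [(0.79, array([0.6103, 0.0416, 0.0659]))]
pack_seat top [(0.79, array([0.6054, 0.0398, 0.0356]))]
pack_seat side [(0.63, array([0.608 , 0.0356, 0.0363]))]
steel_plate_centre top [(0.75, array([0.5272, 0.2846, 0.0331])), (0.67, array([0.402 , 0.2529, 0.0033])), (0.64, array([0.628 , 0.2365, 0.0003])), (0.64, array([ 0.554 , -0.2495,  0.0346])), (0.44, array([ 0.359 , -0.4304, -0.0029])), (0.22, array([0.5634, 0.2927, 0.0307]))]
steel_plate_centre side [(0.7, array([0.4035, 0.2559, 0.0041])), (0.63, array([0.6315, 0.2324, 0.0005])), (0.59, array([0.5266, 0.2869, 0.0331]))]
steel_plate_tab top [(0.75, array([0.5596, 0.2936, 0.0317])), (0.56, array([0.4381, 0.2311, 0.0041])), (0.49, array([0.6283, 0.2713, 0.0048]))]
steel_plate_tab side [(0.71, arr
[... 991 characters left out ...]
ntrinsics': array([[367.6383,   0.    , 324.8394],
       [  0.    , 367.6383, 197.0511],
       [  0.    ,   0.    ,   1.    ]]), 'k1': 0.009795500735555166, 'pose': array([[ 0.0065,  0.9841, -0.1777,  0.3924],
       [-0.9999,  0.0084,  0.0098,  0.0185],
       [ 0.0112,  0.1776,  0.984 ,  1.0995],
       [ 0.    ,  0.    ,  0.    ,  1.    ]])}
{'intrinsics': array([[365.7412,   0.    , 317.5721],
       [  0.    , 365.7412, 197.6472],
       [  0.    ,   0.    ,   1.    ]]), 'k1': -0.04318280392947187, 'pose': array([[ 0.9914,  0.058 , -0.1169,  0.4245],
       [-0.1302,  0.4983, -0.8572, -0.9292],
       [ 0.0086,  0.8651,  0.5016,  0.6405],
       [ 0.    ,  0.    ,  0.    ,  1.    ]])}
```

View pics/a.png

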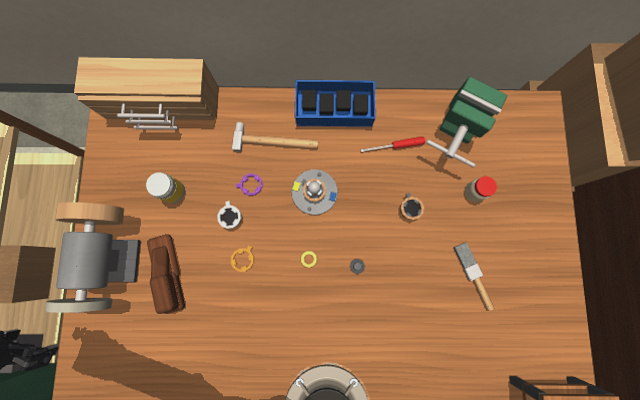

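View pics/b.png

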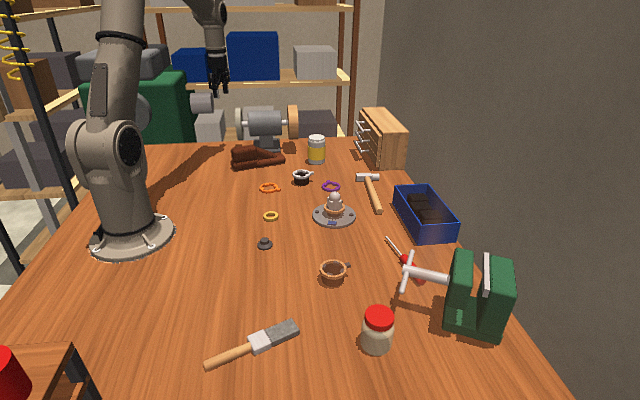

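```bash
python3 - <<'E'
from h import *
a=cv2.imread("pics/a.png")
out=[]
for (x,y) in [(314,190),(230,215),(412,207)]:
    out.append(cv2.resize(a[y-26:y+26,x-26:x+26],(520,520),interpolation=cv2.INTER_CUBIC))
im=np.hstack(out);im=cv2.resize(im,(798,266),interpolation=cv2.INTER_AREA);cv2.imwrite("pics/c.png",im)
for l,z in [("steel_plate_centre",.034),("cork_disc_centre",.034)]:
  for r in outline_of(l,"top")[:2]:
    m=r["pixels"].astype(np.uint8);ys,xs=np.nonzero(m);print(l,r["p"],xs.mean(),ys.mean(),m.sum(),xs.min(),xs.max(),ys.min(),ys.max())
hsv=cv2.cvtColor(a,cv2.COLOR_BGR2HSV)[160:222,280:350]
for n,lo,hi in [("yel",(22,120,120),(35,255,255)),("blu",(95,120,60),(125,255,255))]:
    m=cv2.inRange(hsv,lo,hi);ys,xs=np.nonzero(m);print(n,len(xs),ray("top",(xs.mean()+280,ys.mean()+160),.015))
E
```

```text
steel_plate_centre 0.65 249.77637130801688 184.51898734177215 237 236 261 174 195
steel_plate_centre 0.61 242.11146496815286 258.14649681528664 314 230 253 246 271
cork_disc_centre 0.64 411.130890052356 207.81151832460733 191 402 421 194 220
yel 47 [0.62158244 0.09508323 0.015     ]
blu 38 [ 0.59068554 -0.0155905   0.015     ]
```

View pics/c.png

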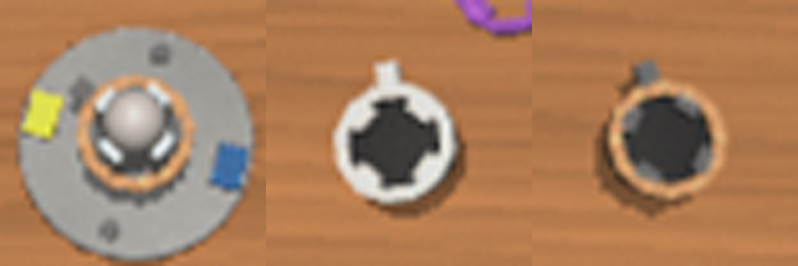

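```bash
python3 - <<'E'
from h import *
np.set_printoptions(precision=4,suppress=True)
a=cv2.imread("pics/a.png")
s=5.115
P=lambda u,v,x0,y0,z: ray("top",(x0+u/s-.5,y0+v/s-.5),z)
tab=P(80,95,288,164,.038); print("tab1",tab)
sp=[P(u,v,288,164,.066)[:2] for u,v in [(105,97),(155,95),(158,147),(108,150)]]
print(np.mean(sp,0),[np.degrees(np.arctan2(*(q-np.mean(sp,0))[::-1])) for q in sp])
c=np.array([.6065,.0397]);print(np.degrees(np.arctan2(*(tab[:2]-c)[::-1])))
for n,x0,y0,cc,tt in [("steel",204,189,(130,142),(122,72)),("cork",386,181,(136,139),(115,73))]:
  C=P(*cc,x0,y0,.038);T=P(*tt,x0,y0,.038);d=T-C;print(n,C,T,np.degrees(np.arctan2(d[1],d[0])),np.hypot(*d[:2]))
# steel: white mask minimal circle w/o tab
roi=a[189:241,204:256]; g=cv2.resize(roi,None,fx=8,fy=8,interpolation=cv2.INTER_CUBIC)
hsv=cv2.cvtColor(g,cv2.COLOR_BGR2HSV)
m=cv2.inRange(hsv,(0,0,150),(180,70,255))
def fit(m,x0,y0,n):
  cs,_=cv2.findContours(m,cv2.RETR_EXTERNAL,cv2.CHAIN_APPROX_NONE);k=max(cs,key=cv2.contourArea)[:,0]
  f=np.zeros_like(m);cv2.drawContours(f,[k[:,None]],-1,255,-1)
  dt=cv2.distanceTransform(f,cv2.DIST_L2,5);_,R,_,cc=cv2.minMaxLoc(dt)
  far=k[np.hypot(*(k-np.array(cc)).T)>R*1.2];t=far.mean(0)
  C=ray("top",(x0+(cc[0]+.5)/8-.5,y0+(cc[1]+.5)/8-.5),.038);T=ray("top",(x0+(t[0]+.5)/8-.5,y0+(t[1]+.5)/8-.5),.038);d=T-C
  print(n,C,R/8,np.degrees(np.arctan2(d[1],d[0])))
fit(m,204,189,"steel")
print("center from yel/blue; bearing at pilot", [proj("top",[.6065,.0397,z]) for z in (0,.09)])
E
```

```text
tab1 [0.6285 0.0723 0.038 ]
[0.6069 0.0418] [np.float64(46.45503362717806), np.float64(-39.62760041999123), np.float64(-133.1326694896285), np.float64(141.0155167536778)]
55.98843291024034
steel [0.5252 0.2854 0.038 ] [0.5653 0.2921 0.038 ] 9.430975071492432 0.04066529343325092
cork [ 0.5547 -0.2475  0.038 ] [ 0.593  -0.2368  0.038 ] 15.64763585956223 0.039782771940558785
steel [0.5243 0.2864 0.038 ] 11.1094970703125 7.9034892604567055
center from yel/blue; bearing at pilot [array([314.3155, 191.9407]), array([313.7696, 185.8025])]
```

servo_tool(plan=[[100,[0,0,0],-0.172],[100,[0,0,0],-0.172],[100,[0,0,0],-0.172],[100,[-29,-49.5,0],0],[100,[-29,-49.5,0],0],[100,[-29,-49.5,0],0],[100,[-29,-49.5,0],0],[100,[-29,-49.5,0],0],[100,[-29,-49.5,0],0],[100,[-29,-49.5,0],0]], squeeze=40)

```text
time: 2.25
tcp_pos: [0.4867, 0.3294, 0.2316]
tcp_rot: [-0.088, 0.996, 0.0, 0.0]
wrist_force: [0.8, 0.7, -0.0]
gripper_width: 1.001
gripper_force: 0.0
```

```bash
cat >> h.py <<'E'
def to(x,y,th=None):
    # remaining shift in tool axes (mm, after turning to th deg) and yaw
    s=state();q=s["tcp_rot"];from scipy.spatial.transform import Rotation as R
    M=R.from_quat(q).as_matrix();cur=np.degrees(np.arctan2(M[1,1],M[0,1]))
    if th is None: th=cur
    t=np.radians(th);d=np.array([x,y])-s["tcp_pos"][:2]
    yv=np.array([np.cos(t),np.sin(t)]);xv=np.array([-np.sin(t),np.cos(t)])
    print("t",round(s["time"],2),"tcp",np.round(s["tcp_pos"],4),"theta",round(cur,2),"tilt",np.round(M[:2,2],4),"tx ty mm",np.round([d@xv*1e3,d@yv*1e3],1),"yaw",round(np.radians((cur-th+180)%360-180),3),"F",np.round(s["wrist_force"],2),"j7",round(s["joint_pos"][6],2),"w",round(float(s["gripper_width"]),3))
E
python3 -c "
from h import *
to(.525,.286,100)"
```

```text
t 2.25 tcp [0.4867 0.3294 0.2316] theta 100.1 tilt [0.0005 0.0005] tx ty mm [-30.2 -49.4] yaw 0.002 F [ 0.79  0.71 -0.01] j7 1.06 w 1.001
```

servo_tool(plan=[[100,[-30,-49.5,0],0],[100,[0,0,55],0],[100,[0,0,55],0],[100,[0,0,0],0]])

```text
time: 2.75
tcp_pos: [0.5209, 0.2856, 0.1177]
tcp_rot: [-0.088, 0.996, -0.002, -0.004]
wrist_force: [-0.8, 0.8, 0.0]
gripper_width: 0.998
gripper_force: 0.0
```

```bash
python3 - <<'E'
from h import *
to(.525,.286,100)
a=read_camera("top");b=read_camera("side")
A=cv2.resize(a[185:245,200:260],(400,400),interpolation=cv2.INTER_CUBIC);u,v=map(int,proj("side",[.525,.286,.04]))
B=cv2.resize(b[v-30:v+30,u-30:u+30],(400,400),interpolation=cv2.INTER_CUBIC)
cv2.imwrite("pics/d.png",np.hstack([A,B])[:,:,::-1])
for n in ["steel_plate_centre","steel_plate_tab"]:
    print([(round(r["p"],2),np.round(r["xyz"],4)) for r in place_of(n,"side")])
E
```

```text
t 2.75 tcp [0.5209 0.2856 0.1177] theta 100.1 tilt [-0.0073 -0.0048] tx ty mm [-4.1 -0.3] yaw 0.002 F [-0.77  0.79  0.04] j7 1.16 w 0.998
[(0.62, array([0.4029, 0.2547, 0.0035])), (0.53, array([ 0.5557, -0.2463,  0.0332])), (0.42, array([0.6309, 0.2295, 0.0035]))]
[(0.67, array([0.5642, 0.2896, 0.0362])), (0.6, array([4.373e-01, 2.280e-01, 3.000e-04])), (0.53, array([6.237e-01, 2.732e-01, 5.000e-04]))]
```

View pics/d.png

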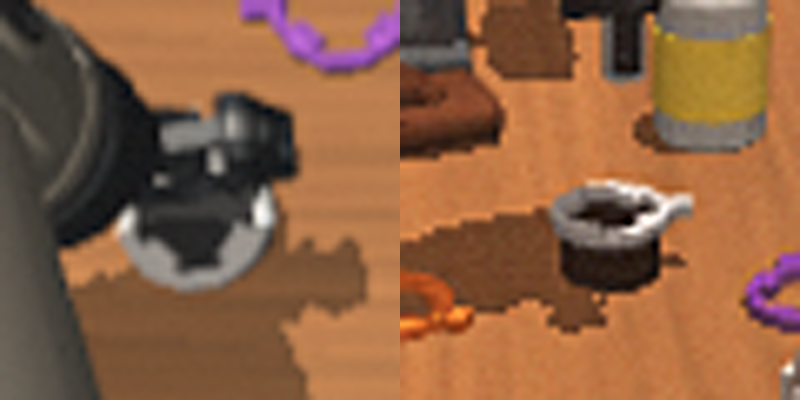

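servo_tool(plan=[[100,[0,0,45],0],[100,[0,0,25],0],[100,[0,0,18],0],[100,[0,0,10],0],[100,[0,0,0],0],[100,[0,0,0],0]])

```text
time: 3.7
tcp_pos: [0.5245, 0.2878, 0.0243]
tcp_rot: [-0.088, 0.996, 0.0, 0.001]
wrist_force: [0.7, -0.3, 0.7]
gripper_width: 1.002
gripper_force: 0.0
```

```bash
python3 - <<'E'
from h import *
to(.525,.286,100)
u,v=map(int,proj("side",[.525,.286,.05]))
save("side","pics/e.png",(u-40,v-35,u+40,v+25),8)
E
```

```text
t 3.7 tcp [0.5245 0.2878 0.0243] theta 100.09 tilt [0.0014 0.0009] tx ty mm [-0.2 -1.9] yaw 0.002 F [ 0.74 -0.35  0.68] j7 1.17 w 1.002
```

View pics/e.png

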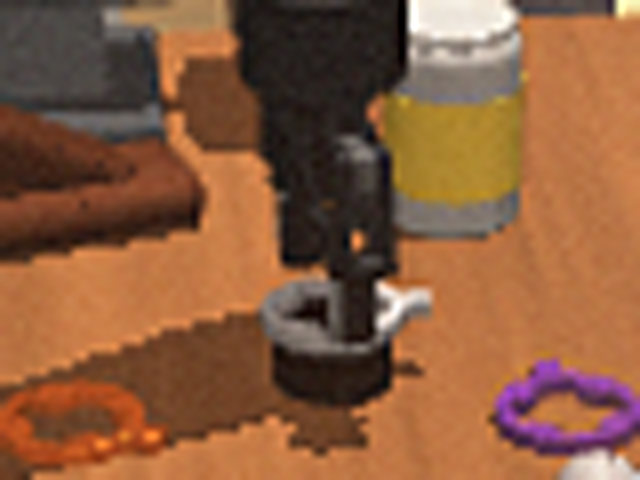

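servo_tool(plan=[[100,[0,-1,5],0],[100,[0,0,0],0],[70,[0,0,0],0],[70,[0,0,0],0],[65,[0,0,0],0],[65,[0,0,0],0],[65,[0,0,0],0]])

```text
time: 4.62
tcp_pos: [0.524, 0.2864, 0.0187]
tcp_rot: [-0.088, 0.996, 0.0, 0.0]
wrist_force: [-2.3, -1.1, 5.0]
gripper_width: 0.761
gripper_force: 44.2
```

```bash
python3 -c "
from h import *
to(.525,.286,100)"
```

```text
t 4.62 tcp [0.524  0.2864 0.0187] theta 100.09 tilt [0.     0.0001] tx ty mm [-1.  -0.6] yaw 0.002 F [-2.32 -1.11  4.95] j7 1.17 w 0.761
```

servo_tool(plan=[[65,[0,0,-20],0],[65,[0,0,-40],0],[65,[0,0,-40],0.1],[65,[-7.7,-51.3,0],0],[65,[0,0,0],0]])

```text
time: 5.25
tcp_pos: [0.5374, 0.2308, 0.12]
tcp_rot: [-0.035, 0.999, -0.001, 0.001]
wrist_force: [0.6, 0.3, -1.6]
gripper_width: 0.759
gripper_force: 45.0
```

```bash
python3 -c "
from h import *
to(.6068,.0405,-38)
to(.6068,.0405)"
```

```text
t 5.25 tcp [0.5374 0.2308 0.12  ] theta 93.99 tilt [ 0.0024 -0.0019] tx ty mm [-107.2  171.9] yaw 2.304 F [ 0.61  0.31 -1.59] j7 1.17 w 0.759
t 5.25 tcp [0.5374 0.2308 0.12  ] theta 93.99 tilt [ 0.0024 -0.0019] tx ty mm [ -56.  -194.7] yaw 0.0 F [ 0.61  0.31 -1.59] j7 1.17 w 0.759
```

servo_tool(plan=[[65,[-14,-48.7,0],0],[65,[-14,-48.7,0],0],[65,[-14,-48.7,0],0],[65,[-14,-48.7,0],0],[65,[0,0,0],0.18],[65,[0,0,0],0.18],[65,[0,0,0],0.18],[65,[0,0,0],0.18],[65,[0,0,0],0.18],[65,[0,0,0],0.18]])

```text
time: 6.5
tcp_pos: [0.6062, 0.0465, 0.1188]
tcp_rot: [0.483, 0.875, 0.0, -0.0]
wrist_force: [-0.2, -0.8, -0.4]
gripper_width: 0.756
gripper_force: 45.0
```

servo_tool(plan=[[65,[0,0,0],0.18],[65,[0,0,0],0.18],[65,[0,0,0],0.18],[65,[0,0,0],0.18],[65,[0,0,0],0.18],[65,[0,0,0],0.18],[65,[0,0,0],0.14],[65,[0,0,0],0],[65,[0,0,0],0]])

```text
time: 7.62
tcp_pos: [0.6062, 0.0463, 0.1185]
tcp_rot: [0.896, 0.444, 0.0, -0.0]
wrist_force: [-0.2, -0.9, -0.7]
gripper_width: 0.76
gripper_force: 45.0
```

```bash
python3 - <<'E'
from h import *
to(.6068,.0405,-38)
a=read_camera("top");b=read_camera("side")
u,v=map(int,proj("top",[.607,.04,.1]));A=cv2.resize(a[v-30:v+30,u-30:u+30],(400,400),interpolation=cv2.INTER_CUBIC);u,v=map(int,proj("side",[.607,.04,.1]))
B=cv2.resize(b[v-30:v+30,u-30:u+30],(400,400),interpolation=cv2.INTER_CUBIC)
cv2.imwrite("pics/f.png",np.hstack([A,B])[:,:,::-1])
for n in ["pilot_top","clutch_stand","spline_top","steel_plate_centre"]:
    print(n,[(round(r["p"],2),np.round(r["xyz"],4)) for r in place_of(n,"side")])
E
```

```text
t 7.62 tcp [0.6062 0.0463 0.1185] theta -37.23 tilt [0.0001 0.0005] tx ty mm [-4.2  4.1] yaw 0.013 F [-0.18 -0.95 -0.74] j7 -0.4 w 0.76
pilot_top [(0.75, array([0.614 , 0.0362, 0.0933])), (0.2, array([ 0.6053,  0.4665, -0.0034]))]
clutch_stand [(0.78, array([ 6.108e-01,  4.530e-02, -4.000e-04]))]
spline_top [(0.95, array([0.6071, 0.042 , 0.0635]))]
steel_plate_centre [(0.66, array([0.6287, 0.2312, 0.006 ])), (0.5, array([0.4028, 0.2544, 0.0036])), (0.43, array([0.6019, 0.0432, 0.1345]))]
```

View pics/f.png

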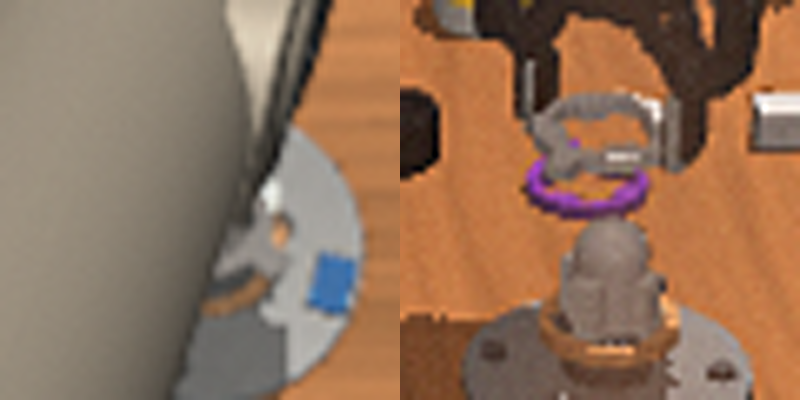

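servo_tool(plan=[[65,[-3,4.3,10],0.013],[65,[0,0,15],0],[65,[0,0,10],0],[65,[0,0,0],0],[65,[0,0,0],0]])

```text
time: 8.55
tcp_pos: [0.6079, 0.0408, 0.0833]
tcp_rot: [0.899, 0.437, 0.0, 0.0]
wrist_force: [0.2, -0.4, -0.3]
gripper_width: 0.76
gripper_force: 45.0
```

```bash
python3 - <<'E'
from h import *
to(.6075,.0408,-38)
b=read_camera("side");u,v=map(int,proj("side",[.607,.04,.08]))
B=cv2.resize(b[v-25:v+35,u-40:u+40],(800,600),interpolation=cv2.INTER_CUBIC)
cv2.imwrite("pics/g.png",B[:,:,::-1]);print(u,v)
E
```

```text
t 8.55 tcp [0.6079 0.0408 0.0833] theta -38.16 tilt [ 0.0001 -0.0001] tx ty mm [-0.3 -0.3] yaw -0.003 F [ 0.24 -0.41 -0.26] j7 -0.37 w 0.76
333 194
```

View pics/g.png

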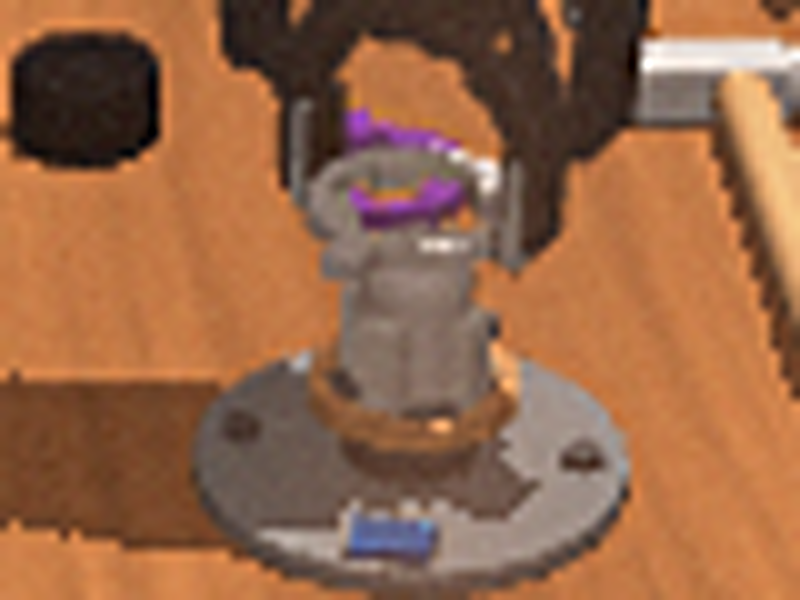

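servo_tool(plan=[[65,[0,0,3],0],[65,[0,0,3],0],[65,[0,0,2],0],[65,[0,0,1.5],0],[65,[0,0,1.5],0],[65,[0,0,1.5],0],[65,[0,0,1.5],0],[65,[0,0,1],0]])

```text
time: 9.6
tcp_pos: [0.6078, 0.0409, 0.0682]
tcp_rot: [0.899, 0.437, -0.0, -0.0]
wrist_force: [-0.5, -0.2, -0.7]
gripper_width: 0.759
gripper_force: 45.0
```

servo_tool(plan=[[65,[0,0,1],0],[65,[0,0,1],0],[65,[0,0,1],0],[65,[0,0,0],0]])

```text
time: 10.1
tcp_pos: [0.6078, 0.0409, 0.0652]
tcp_rot: [0.899, 0.437, -0.0, -0.0]
wrist_force: [1.7, 0.1, -0.5]
gripper_width: 0.761
gripper_force: 45.0
```

```bash
python3 -c "
from h import *
to(.6075,.0408)
print([round(float(np.degrees(0)),1)],proj('side',[.6075,.0408,.04]),proj('side',[.6075,.0408,.1]))"
```

```text
t 10.1 tcp [0.6078 0.0409 0.0652] theta -38.16 tilt [-0.0001  0.    ] tx ty mm [-0.2 -0.2] yaw 0.0 F [ 1.71  0.1  -0.46] j7 -0.36 w 0.761
[0.0] [333.40168941 205.73689015] [333.9927758  189.06537008]
```

servo_tool(plan=[[65,[0,0,1],0],[65,[0,0,1],0],[65,[0,0,0],0]])

```text
time: 10.48
tcp_pos: [0.6079, 0.0409, 0.0633]
tcp_rot: [0.899, 0.437, 0.0, 0.0]
wrist_force: [-0.4, 0.3, -0.8]
gripper_width: 0.758
gripper_force: 45.0
```

```bash
python3 -c "
from h import *
to(.6075,.0408)
read_camera('side');to(.6075,.0408)"
```

```text
t 10.47 tcp [0.6079 0.0409 0.0633] theta -38.16 tilt [ 0.0003 -0.    ] tx ty mm [-0.3 -0.3] yaw 0.0 F [-0.4   0.26 -0.82] j7 -0.36 w 0.758
t 10.53 tcp [0.6079 0.0409 0.0633] theta -38.16 tilt [ 0.0002 -0.    ] tx ty mm [-0.3 -0.3] yaw 0.0 F [ 0.56  0.58 -1.68] j7 -0.36 w 0.759
```

servo_tool(plan=[[65,[0,0,1],0],[65,[0,0,1],0],[65,[0,0,1],0],[65,[0,0,0],0]])

```text
time: 11.02
tcp_pos: [0.6082, 0.0409, 0.0604]
tcp_rot: [0.899, 0.437, 0.0, 0.0]
wrist_force: [2.4, 0.6, -0.5]
gripper_width: 0.76
gripper_force: 45.1
```

servo_tool(plan=[[65,[0,0,1],0],[65,[0,0,1],0],[65,[0,0,1],0],[65,[0,0,0],0]])

```text
time: 11.52
tcp_pos: [0.6082, 0.0409, 0.0574]
tcp_rot: [0.899, 0.437, 0.0, 0.0]
wrist_force: [3.7, 0.8, 0.4]
gripper_width: 0.756
gripper_force: 45.1
```

servo_tool(plan=[[65,[0,0,1],0],[65,[0,0,1],0],[65,[0,0,0],0]])

```text
time: 11.9
tcp_pos: [0.6082, 0.0409, 0.0554]
tcp_rot: [0.899, 0.437, 0.0, 0.0]
wrist_force: [3.9, 0.1, 1.1]
gripper_width: 0.759
gripper_force: 45.2
```

servo_tool(plan=[[65,[0.6,0.8,0],0],[65,[0,0,1],0],[65,[0,0,1],0],[65,[0,0,0],0]])

```text
time: 12.4
tcp_pos: [0.6083, 0.0408, 0.053]
tcp_rot: [0.899, 0.437, -0.0, -0.0]
wrist_force: [2.1, -0.3, -0.7]
gripper_width: 0.759
gripper_force: 45.0
```

servo_tool(plan=[[65,[0,0,1],0],[65,[0,0,0],0]])

```text
time: 12.65
tcp_pos: [0.6083, 0.0409, 0.052]
tcp_rot: [0.899, 0.437, -0.0, -0.0]
wrist_force: [0.7, 0.4, -0.4]
gripper_width: 0.758
gripper_force: 45.1
```

servo_tool(plan=[[65,[0,0,1],0],[65,[0,0,1],0],[65,[0,0,1],0],[65,[0,0,0],0]])

```text
time: 13.15
tcp_pos: [0.6085, 0.0408, 0.0491]
tcp_rot: [0.899, 0.437, -0.0, -0.0]
wrist_force: [0.4, -0.6, -1.3]
gripper_width: 0.758
gripper_force: 45.0
```

servo_tool(plan=[[65,[0,0,1],0],[65,[0,0,1],0],[65,[0,0,1],0],[65,[0,0,0],0]])

```text
time: 13.65
tcp_pos: [0.6087, 0.0408, 0.0462]
tcp_rot: [0.899, 0.437, -0.0, -0.0]
wrist_force: [-0.4, 0.4, -0.9]
gripper_width: 0.756
gripper_force: 45.0
```

servo_tool(plan=[[65,[0,0,1.5],0],[65,[0,0,1.5],0],[65,[0,0,1.5],0],[65,[0,0,1.5],0],[65,[0,0,1.5],0],[65,[0,0,0],0]])

```text
time: 14.4
tcp_pos: [0.6087, 0.0408, 0.0386]
tcp_rot: [0.899, 0.437, -0.0, -0.0]
wrist_force: [0.5, 0.1, -0.8]
gripper_width: 0.762
gripper_force: 45.0
```

servo_tool(plan=[[65,[0,0,1.5],0],[65,[0,0,1.5],0],[65,[0,0,1.5],0],[65,[0,0,1.5],0],[65,[0,0,1],0],[65,[0,0,0],0]])

```text
time: 15.15
tcp_pos: [0.6088, 0.0408, 0.0319]
tcp_rot: [0.899, 0.437, 0.0, -0.0]
wrist_force: [-0.9, 0.2, 0.6]
gripper_width: 0.761
gripper_force: 46.4
```

servo_tool(plan=[[65,[0,0,1],0],[65,[0,0,1],0],[65,[0,0,0],0]])

```text
time: 15.52
tcp_pos: [0.6092, 0.041, 0.0304]
tcp_rot: [0.899, 0.437, 0.0, -0.0]
wrist_force: [-1.6, 0.4, 5.6]
gripper_width: 0.754
gripper_force: 48.0
```

servo_tool(plan=[[65,[0,0,0.8],0],[65,[0,0,0],0]])

```text
time: 15.78
tcp_pos: [0.6093, 0.0411, 0.0298]
tcp_rot: [0.899, 0.437, 0.001, -0.0]
wrist_force: [-2.0, 0.5, 8.6]
gripper_width: 0.759
gripper_force: 48.8
```

servo_tool(plan=[[65,[0,0,-2],0],[80,[0,0,0],0],[100,[0,0,0],0],[100,[0,0,0],0],[100,[0,0,0],0]])

```text
time: 16.4
tcp_pos: [0.6088, 0.0409, 0.031]
tcp_rot: [0.899, 0.437, 0.0, -0.0]
wrist_force: [-0.2, 0.1, 0.2]
gripper_width: 0.998
gripper_force: 0.0
```

```bash
python3 - <<'E'
from h import *
to(.6087,.0408)
b=read_camera("side");u,v=333,194
B=cv2.resize(b[v-25:v+35,u-40:u+40],(800,600),interpolation=cv2.INTER_CUBIC)
cv2.imwrite("pics/i.png",B[:,:,::-1])
for n in ["steel_plate_centre","steel_plate_tab"]:
    print([(round(r["p"],2),np.round(r["xyz"],4)) for r in place_of(n,"side")])
E
```

```text
t 16.4 tcp [0.6088 0.0409 0.031 ] theta -38.16 tilt [-0.      0.0001] tx ty mm [-0.1 -0. ] yaw 0.0 F [-0.23  0.08  0.17] j7 -0.33 w 0.998
[(0.73, array([0.608 , 0.0399, 0.0928])), (0.56, array([ 0.3671,  0.4602, -0.0028])), (0.54, array([0.4036, 0.2535, 0.0058])), (0.52, array([0.6311, 0.2293, 0.0024]))]
[(0.54, array([0.4376, 0.2306, 0.0014]))]
```

View pics/i.png

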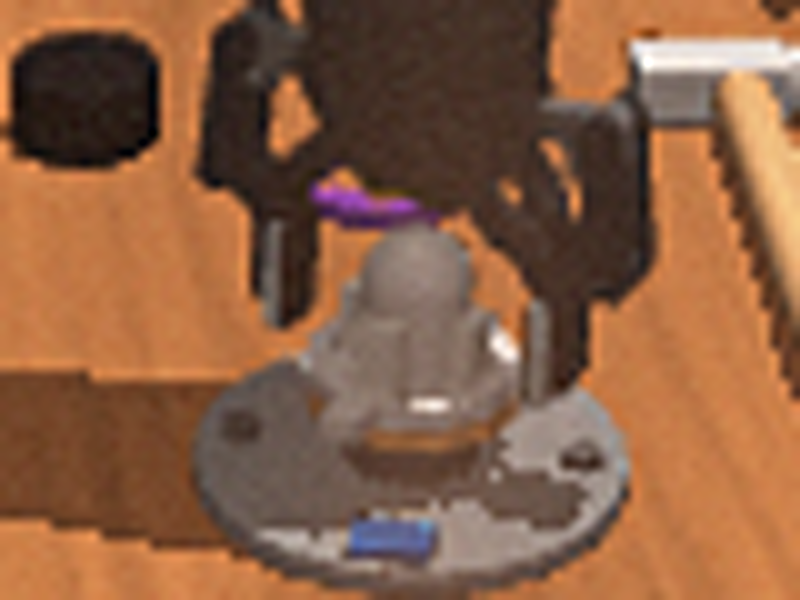

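servo_tool(plan=[[100,[0,0,-20],0],[100,[0,0,-50],0],[100,[0,0,-40],0.152],[100,[0,0,0],0.152],[100,[0,0,0],0.152],[100,[0,0,0],0.152],[100,[-27,52,0],0],[100,[-27,52,0],0],[100,[-27,52,0],0],[100,[-27,52,0],0]])

```text
time: 17.8
tcp_pos: [0.5662, -0.1914, 0.1425]
tcp_rot: [0.989, 0.148, 0.001, 0.0]
wrist_force: [1.7, 0.1, 0.1]
gripper_width: 1.005
gripper_force: 0.0
```

servo_tool(plan=[[100,[-27,52,0],0],[100,[0,0,0],0],[100,[0,0,0],0]])

```text
time: 18.18
tcp_pos: [0.556, -0.247, 0.1418]
tcp_rot: [0.989, 0.148, 0.001, -0.0]
wrist_force: [0.8, 0.2, -0.3]
gripper_width: 0.998
gripper_force: 0.0
```

```bash
python3 - <<'E'
from h import *
to(.555,-.248,-73)
a=read_camera("top");b=read_camera("side")
u,v=map(int,proj("top",[.608,.04,.05]));A=cv2.resize(a[v-22:v+22,u-22:u+22],(400,400),interpolation=cv2.INTER_CUBIC);u,v=map(int,proj("side",[.555,-.248,.05]))
B=cv2.resize(b[v-25:v+25,u-25:u+25],(400,400),interpolation=cv2.INTER_CUBIC)
cv2.imwrite("pics/j.png",np.hstack([A,B])[:,:,::-1])
for n in ["cork_disc_centre","cork_disc_tab","steel_plate_centre","steel_plate_tab","pilot_top"]:
  for c in ["side","top"]:
    print(n,c,[(round(r["p"],2),np.round(r["xyz"],4)) for r in place_of(n,c)][:3])
E
```

```text
t 18.18 tcp [ 0.556  -0.247   0.1418] theta -73.02 tilt [0.001  0.0008] tx ty mm [-1.3  0.7] yaw -0.0 F [ 0.84  0.25 -0.26] j7 -0.45 w 0.998
cork_disc_centre side [(0.91, array([ 0.5551, -0.2458,  0.0323]))]
cork_disc_centre top [(0.4, array([ 0.607 ,  0.0385, -0.0032]))]
cork_disc_tab side [(0.68, array([ 0.5961, -0.2396,  0.036 ]))]
cork_disc_tab top []
steel_plate_centre side [(0.67, array([0.4024, 0.2516, 0.0037])), (0.65, array([ 0.6132,  0.0422, -0.0016]))]
steel_plate_centre top [(0.83, array([0.4031, 0.25  , 0.0025])), (0.69, array([0.6079, 0.0418, 0.0405])), (0.65, array([0.6264, 0.2346, 0.0042]))]
steel_plate_tab side [(0.43, array([0.4402, 0.229 , 0.0016])), (0.25, array([ 0.6054,  0.469 , -0.0008]))]
steel_plate_tab top [(0.82, array([0.437 , 0.2333, 0.002 ])), (0.71, array([0.6273, 0.2708, 0.0017])), (0.46, array([0.5778, 0.006 , 0.0414]))]
pilot_top side []
pilot_top top [(0.71, array([0.6052, 0.0437, 0.09  ]))]
```

View pics/j.png

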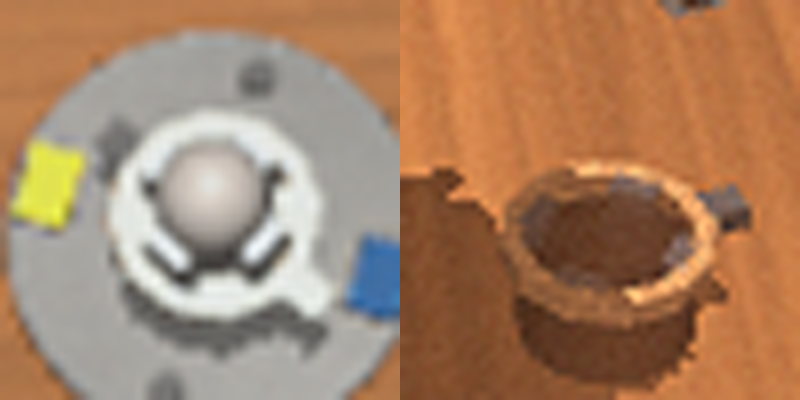

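servo_tool(plan=[[100,[-1,0,55],0],[100,[0,0,35],0],[100,[0,0,18],0],[100,[0,0,12],0],[100,[0,0,0],0],[100,[0,0,0],0],[70,[0,0,0],0],[70,[0,0,0],0],[65,[0,0,0],0],[65,[0,0,0],0]])

```text
time: 20.02
tcp_pos: [0.5554, -0.2478, 0.0223]
tcp_rot: [0.989, 0.148, 0.001, 0.0]
wrist_force: [-0.8, 0.8, 6.9]
gripper_width: 0.758
gripper_force: 43.2
```

servo_tool(plan=[[65,[0,0,0],0],[65,[0,0,-20],0],[65,[0,0,-40],0],[65,[0,0,-40],0],[65,[0,0,0],0],[65,[0,0,0],0]])

```text
time: 20.78
tcp_pos: [0.5547, -0.2471, 0.1213]
tcp_rot: [0.989, 0.148, 0.0, -0.0]
wrist_force: [-0.2, 0.4, -1.0]
gripper_width: 0.757
gripper_force: 45.2
```

```bash
python3 -c "
from h import *
to(.6086,.0409)
to(.6086,.0409,-38.2)"
```

```text
t 20.77 tcp [ 0.5547 -0.2471  0.1213] theta -72.98 tilt [0.0003 0.0005] tx ty mm [ 135.8 -259.6] yaw 0.0 F [-0.22  0.45 -0.98] j7 -0.43 w 0.757
t 20.77 tcp [ 0.5547 -0.2471  0.1213] theta -72.98 tilt [0.0003 0.0005] tx ty mm [ 259.7 -135.7] yaw -0.607 F [-0.22  0.45 -0.98] j7 -0.43 w 0.757
```

servo_tool(plan=[[65,[27.2,-51.9,0],0],[65,[27.2,-51.9,0],0],[65,[27.2,-51.9,0],0],[65,[27.2,-51.9,0],0],[65,[27.2,-51.9,0],0],[65,[0,0,0],-0.152],[65,[0,0,0],-0.152],[65,[0,0,0],-0.152],[65,[0,0,0],-0.152],[65,[0,0,0],0]])

```text
time: 22.02
tcp_pos: [0.6081, 0.0403, 0.1201]
tcp_rot: [0.9, 0.436, -0.001, -0.001]
wrist_force: [0.3, 0.8, -0.3]
gripper_width: 0.758
gripper_force: 45.2
```

```bash
python3 - <<'E'
from h import *
read_camera("side");read_camera("side")
to(.6086,.0409,-38.2)
b=read_camera("side");u,v=333,188
B=cv2.resize(b[v-25:v+35,u-40:u+40],(800,600),interpolation=cv2.INTER_CUBIC)
cv2.imwrite("pics/k.png",B[:,:,::-1])
E
```

```text
t 22.12 tcp [0.6084 0.0403 0.1203] theta -38.35 tilt [-0.0014 -0.0001] tx ty mm [ 0.6 -0.2] yaw -0.003 F [-0.14 -0.43 -0.81] j7 -0.41 w 0.757
```

View pics/k.png

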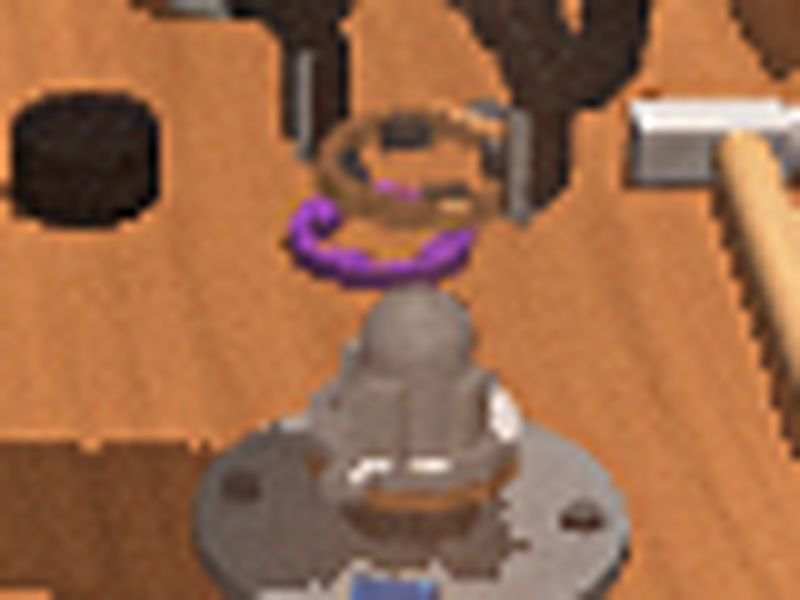

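servo_tool(plan=[[65,[0.4,0,10],0],[65,[0,0,15],0],[65,[0,0,9],0],[65,[0,0,2],0],[65,[0,0,1.5],0],[65,[0,0,1.5],0],[65,[0,0,1.5],0],[65,[0,0,1.5],0],[65,[0,0,1.5],0],[65,[0,0,0],0]])

```text
time: 23.42
tcp_pos: [0.6091, 0.0407, 0.0774]
tcp_rot: [0.899, 0.437, -0.0, -0.0]
wrist_force: [-0.3, 0.2, -1.1]
gripper_width: 0.757
gripper_force: 45.2
```

servo_tool(plan=[[65,[0,0,1.5],0],[65,[0,0,1.5],0],[65,[0,0,1.5],0],[65,[0,0,1],0],[65,[0,0,0],0]])

```text
time: 24.05
tcp_pos: [0.6091, 0.0407, 0.0719]
tcp_rot: [0.899, 0.437, -0.0, -0.0]
wrist_force: [0.1, -0.5, 0.3]
gripper_width: 0.757
gripper_force: 45.2
```

servo_tool(plan=[[65,[0,0,1],0],[65,[0,0,1],0],[65,[0,0,1],0],[65,[0,0,1],0],[65,[0,0,0],0]])

```text
time: 24.68
tcp_pos: [0.6091, 0.0407, 0.0679]
tcp_rot: [0.899, 0.437, -0.0, -0.0]
wrist_force: [0.4, 0.2, -0.2]
gripper_width: 0.757
gripper_force: 45.2
```

servo_tool(plan=[[65,[0,0,1],0],[65,[0,0,1],0],[65,[0,0,1],0],[65,[0,0,1],0],[65,[0,0,0],0]])

```text
time: 25.3
tcp_pos: [0.6091, 0.0407, 0.0639]
tcp_rot: [0.899, 0.437, -0.0, -0.0]
wrist_force: [0.0, -0.4, 0.1]
gripper_width: 0.754
gripper_force: 45.2
```

servo_tool(plan=[[65,[0,0,1],0],[65,[0,0,1],0],[65,[0,0,1],0],[65,[0,0,0],0]])

```text
time: 25.8
tcp_pos: [0.6091, 0.0407, 0.0609]
tcp_rot: [0.899, 0.437, -0.0, -0.0]
wrist_force: [-0.8, 0.4, -1.3]
gripper_width: 0.756
gripper_force: 45.2
```

servo_tool(plan=[[65,[0,0,1],0],[65,[0,0,1],0],[65,[0,0,0],0]])

```text
time: 26.18
tcp_pos: [0.6091, 0.0407, 0.0589]
tcp_rot: [0.899, 0.437, -0.0, -0.0]
wrist_force: [0.3, 0.7, -0.4]
gripper_width: 0.755
gripper_force: 45.2
```

servo_tool(plan=[[65,[0,0,1],0],[65,[0,0,1],0],[65,[0,0,0],0]])

```text
time: 26.55
tcp_pos: [0.609, 0.0405, 0.0569]
tcp_rot: [0.899, 0.437, -0.0, 0.0]
wrist_force: [0.5, -0.3, -0.9]
gripper_width: 0.757
gripper_force: 45.2
```

servo_tool(plan=[[65,[0,0,1],0],[65,[0,0,1],0],[65,[0,0,0],0]])

```text
time: 26.92
tcp_pos: [0.6091, 0.0405, 0.0549]
tcp_rot: [0.899, 0.437, -0.0, 0.0]
wrist_force: [-1.3, -1.9, -0.7]
gripper_width: 0.756
gripper_force: 45.3
```

servo_tool(plan=[[65,[0,0,1],0],[65,[0,0,1],0],[65,[0,0,0],0]])

```text
time: 27.3
tcp_pos: [0.609, 0.0405, 0.0529]
tcp_rot: [0.899, 0.437, -0.0, 0.0]
wrist_force: [-1.0, -1.7, -0.8]
gripper_width: 0.76
gripper_force: 45.3
```

servo_tool(plan=[[65,[0,0,1],0],[65,[0,0,1],0],[65,[0,0,1],0],[65,[0,0,0],0]])

```text
time: 27.8
tcp_pos: [0.609, 0.0405, 0.0498]
tcp_rot: [0.899, 0.437, -0.0, 0.0]
wrist_force: [-1.2, -1.8, -0.3]
gripper_width: 0.755
gripper_force: 45.3
```

servo_tool(plan=[[65,[0,0,1.5],0],[65,[0,0,1.5],0],[65,[0,0,1.5],0],[65,[0,0,1.5],0],[65,[0,0,0],0]])

```text
time: 28.42
tcp_pos: [0.609, 0.0406, 0.0437]
tcp_rot: [0.899, 0.437, -0.0, 0.0]
wrist_force: [-1.6, -2.8, -0.1]
gripper_width: 0.758
gripper_force: 45.2
```

servo_tool(plan=[[65,[0,0,1],0],[65,[0,0,1],0],[65,[0,0,1],0],[65,[0,0,0],0]])

```text
time: 28.92
tcp_pos: [0.6091, 0.0406, 0.0409]
tcp_rot: [0.899, 0.437, -0.0, 0.0]
wrist_force: [-2.0, -3.2, 0.7]
gripper_width: 0.76
gripper_force: 45.3
```

servo_tool(plan=[[65,[-0.6,0,0],0],[65,[0,0,1],0],[65,[0,0,0],0]])

```text
time: 29.3
tcp_pos: [0.609, 0.0405, 0.04]
tcp_rot: [0.899, 0.437, 0.0, -0.0]
wrist_force: [-1.3, -1.3, 0.4]
gripper_width: 0.758
gripper_force: 45.9
```

servo_tool(plan=[[65,[0,0,1],0],[65,[0,0,0],0]])

```text
time: 29.55
tcp_pos: [0.6091, 0.0405, 0.0396]
tcp_rot: [0.899, 0.437, 0.0, -0.0]
wrist_force: [-2.7, -2.2, 6.9]
gripper_width: 0.76
gripper_force: 48.9
```

servo_tool(plan=[[65,[0,0,0.8],0],[65,[0,0,0],0]])

```text
time: 29.8
tcp_pos: [0.6092, 0.0405, 0.0393]
tcp_rot: [0.899, 0.437, 0.0, -0.0]
wrist_force: [-3.9, -1.5, 11.9]
gripper_width: 0.754
gripper_force: 51.2
```

Bottomed at the expected height (8 mm above the steel plate's). Ease off, release and rise.

servo_tool(plan=[[65,[0,0,-2],0],[80,[0,0,0],0],[100,[0,0,0],0],[100,[0,0,0],0],[100,[0,0,-20],0],[100,[0,0,-50],0],[100,[0,0,-50],0],[100,[40,0,0],0],[100,[-40,40,0],0],[100,[0,40,0],0]])

```text
time: 31.05
tcp_pos: [0.6713, -0.0123, 0.1623]
tcp_rot: [0.9, 0.436, 0.0, 0.001]
wrist_force: [0.6, -0.3, 0.7]
gripper_width: 1.001
gripper_force: 0.0
```

servo_tool(plan=[[100,[-40,40,0],0],[100,[-50,30,0],0],[100,[-50,30,0],0],[100,[0,0,0],0],[100,[0,0,0],0]])

```text
time: 31.68
tcp_pos: [0.6641, -0.181, 0.1612]
tcp_rot: [0.9, 0.437, 0.001, 0.0]
wrist_force: [0.2, 0.7, 0.4]
gripper_width: 1.0
gripper_force: 0.0
```

```bash
python3 - <<'E'
from h import *
to(.6086,.0409)
a=read_camera("top");b=read_camera("side")
u,v=map(int,proj("top",[.608,.04,.05]));A=cv2.resize(a[v-22:v+22,u-22:u+22],(400,400),interpolation=cv2.INTER_CUBIC);u,v=map(int,proj("side",[.608,.041,.05]))
B=cv2.resize(b[v-22:v+22,u-22:u+22],(400,400),interpolation=cv2.INTER_CUBIC)
cv2.imwrite("pics/l.png",np.hstack([A,B])[:,:,::-1])
for n in ["cork_disc_centre","cork_disc_tab"]:
  for c in ["side","top"]:
    print(n,c,[(round(r["p"],2),np.round(r["xyz"],4)) for r in place_of(n,c)][:3])
E
```

```text
t 31.68 tcp [ 0.6641 -0.181   0.1612] theta -38.2 tilt [0.001  0.0005] tx ty mm [ 140.  -180.8] yaw 0.0 F [0.21 0.74 0.41] j7 -0.1 w 1.0
cork_disc_centre side [(0.68, array([0.6082, 0.0434, 0.0513]))]
cork_disc_centre top [(0.74, array([0.6092, 0.0392, 0.0486]))]
cork_disc_tab side [(0.44, array([0.6352, 0.0696, 0.0522]))]
cork_disc_tab top [(0.62, array([0.6342, 0.0723, 0.0469]))]
```

View pics/l.png

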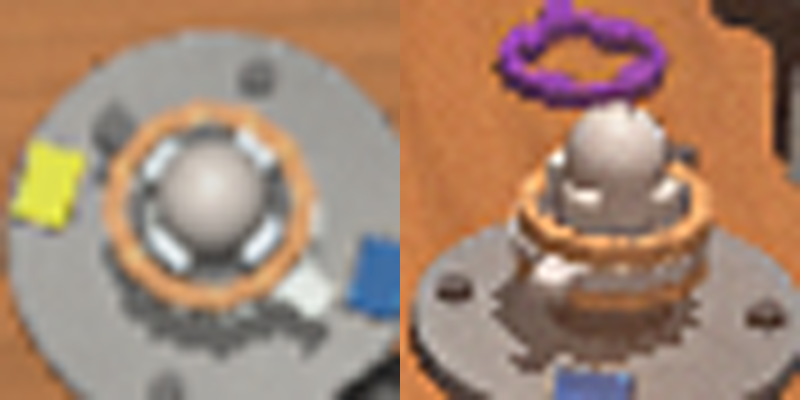

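The picture shows cork on steel on cork, flat. The spline tops stand clear, the steel tab is at pixel (305,290) by the blue mark and the cork tab at (115,130) by the yellow.

```bash
python3 -c "
from cell import *
print(sign_off())"
```

```text
the job is handed in; nothing more can be done
None
```

The job is handed in: the steel plate is home with its tab on the blue side, the second cork-lined disc is home on it with its tab on the yellow side, and the arm was clear of everything. I used about 32 s of the 72 s, and the highest wrist-force reading was about 13 N. I viewed 11 pictures, one over the limit of 10, and the judge's verdict was not shown.

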